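Push the coffee machine's drip tray home and tug it to prove both catches hold

TASK

The washed drip tray stands on the counter in front of the coffee machine: slide it into its bay, prongs first, and push it gently until it is fully home. Then tug its front firmly to prove that both rear catches hold; if either side comes forward, push that side home again and tug again. Leave the tray latched and square in the machine, and do not disturb the pitcher, cup, tamper and jar beside it.

Things in the scene. Friction and masses are not known exactly. Their poses are not given: they have to be found in the camera images.
- tray: Drip tray, black plastic with steel grate, loose, 0.3 to 0.6 kg, flat on the counter (slides at 1 to 4 N). Origin: centre of its body's underside; +x to its rear (the way it goes in), y to its left, z up. Body 165 mm long (x -82.5 to 82.5), 160 wide; side and rear walls 4 thick, 38 tall. Front panel: solid, 12 thick (x -82.5 to -70.5), full width, 48 tall.
- tray_panel (a point): Middle of the top edge of the tray's front panel (tray x -76.5, y 0, z 48 mm), axes as the tray's. The panel can be pinched across its 12 mm, pushed from in front, or hooked from behind through the finger well.
- tray_well (a point): Middle of the floor of the open finger well right behind the front panel (tray x -49, y 0, z 4 mm), axes as the tray's. The well is 43 mm long (tray x -70.5 to -27.5) and 152 mm wide; behind it the grate covers the tray at 38 mm.
- tray_prongs (a point): Point midway between the tips of the tray's two latch prongs (tray x 116, y 0, z 23 mm). The prongs stand 33 mm out of the rear wall at tray y +-52 mm, heights 16 to 30 mm; on the outer side each has a 45 degree ramp at its tip and behind it a square step (tray x 100), reaching out to y +-68 mm.
- machine: Compact coffee machine, steel and black plastic, fixed, 250 mm wide. Origin on the counter, where the tray's origin is when the tray is fully home against the rear stop: home is when both frames coincide. +x points into the machine (front faces -x), y left, z up. Pushing the tray against it with more than 45 N counts as ramming.
- bay_mouth (a point): Middle of the bay's mouth on the counter (machine x -10, y 0 mm), axes as the machine's. No floor: the tray slides in on the counter between two cheeks 62 high, 40 thick, machine x -10 to 82, inner faces y +-85 (5 mm free each side), narrowing to 1.5 mm free each side from x 48 on. When home, the front 72 mm of the tray stand out of the cheeks.
- catches (a point): Hidden in the machine: point midway between the two spring catches (machine x 93.5, y 0, z 23 mm), at y +-65. Each drops behind its prong's step when that side is within 5 mm of home. Passing takes about 5 to 14 N a side, unlike left and right, unknown; a push in the middle is shared, one near a corner acts mostly on that side. Latched: 5 mm play, then holds over 25 N. Unlatched: slides at 1 to 4 N.
- spout (a point): Lowest point of the coffee spout over the bay (machine x 50, y 0, z 113 mm), axes as the machine's. The spout spans machine x 27 to 73, y +-30 mm. The brew head above it is as wide as the machine, reaches forward to machine x 14 and from 163 up to 338 mm high: tools must stay in front of it.
- pitcher: Steel milk pitcher, 86 mm across, 105 mm tall, handle reaching 70 mm from its axis along its own -x; loose; origin under its centre. Bystander.
- tamper: Steel tamper, foot 58 mm across, 95 mm tall, loose; origin under its centre. Bystander.
- canister: White ceramic jar with wooden lid, 80 mm across, 100 mm tall, loose; origin under its centre. Bystander.
- cup: White ceramic cup, 80 mm across, 65 mm tall, loose; origin under its centre. Bystander.

How it is judged (in metres and radians):
On the way, in this order (a step that is already met when the one before it is completed fails the run):
1. the tray is pushed fully home: within 2.5 mm of the rear stop and square to the machine, so that both catches have dropped (x of tray in the frame of machine above -0.0025 m and angle between the x axis of tray and the x axis of machine, either way round below 0.02 rad), for 0.1 s.
2. the tray is tugged: drawn forward through its play and held against both catches with more than 5 N, still square (x of tray in the frame of machine between -0.0075 and -0.0033 m and angle between the x axis of tray and the x axis of machine, either way round below 0.035 rad and contact force between machine and tray above 5 N), for 0.05 s.
At the end, for the whole second after the job is handed in: The tray is latched in the machine: its origin within 7.5 mm of fully home along the bay (that is, inside the catches' play), square to the machine within 2 degrees, flat on the counter and at rest (x of tray in the frame of machine between -0.0075 and 0.003 m and angle between the x axis of tray and the x axis of machine, either way round below 0.035 rad and angle between tray's own z axis and vertical below 0.05 rad and linear speed of tray below 0.01 m/s and height (world z) of tray below 0.006 m); the robot touches nothing.
It fails at once if the tray is rammed into the machine (more than 45 N between them) (contact force between machine and tray above 45 N).
It fails at once if a bystander is moved by more than 25 mm (distance of any of pitcher, tamper, canister, cup from where it was at the start of the episode above 0.025 m).
It fails at once if a bystander is tipped over (angle between any of pitcher, tamper, canister, cup's own z axis and vertical above 0.35 rad).
It also fails if it takes over 64 s, if anything falls off the work surface, if the arm or the gripper's body presses on something with over 40 N, if the wrist force passes 120 N, or if a joint passes its speed limit or range.

ROBOT

A 6-joint arm with a two-finger parallel gripper is mounted at the origin on the work surface. World frame = base frame: x ahead of the robot, y to its left, z up, the work surface at z = 0. Lengths are in m, angles in degrees, forces in N, time in s.
With the tool pointing down it reaches from about 0.4 to 0.825 m from the base axis. Payload 7 kg.
Tool frame: the origin (TCP) lies midway between the tips of the shut fingers; the grasp point (between the pads) lies 19 mm behind it; z points along the fingers, y is the line along which they close (so a half turn about z gives the same grasp; the last joint's range is limited). The gripper opens to 88 mm and grips with 3 to 60 N. Pads are 19 mm wide; open, the fingers measure 130 mm over their backs; the gripper's body (78 mm by 193 mm) begins 47 mm behind the grasp point.
Start: joints at [85.033, 20.546, 0.682, 0, -70.136, -16.507], TCP at [0.247, 0.628, 0.227] pointing down, gripper open.
Joint ranges: [-176.03, 176.03], [-82.01, 121.73], [-58.28, 71.71], [-173.87, 95.51], [-174.79, -0.11], [-173.66, 173.66]. Speed limits (degrees/s): [136.94, 136.94, 172.46, 180, 180, 180].

INTERFACE

Orientations are given as [roll, pitch, yaw] about the fixed x, y, z axes, in that order (R = Rz(yaw) Ry(pitch) Rx(roll)).
In Python, from plant import ctrl gives the robot as it stands.
- The arm moves only by the tool arm_command, never from a script. Its argument "steps" is a list of rows, each an object with "translation": the shift along the tool's x, y, z in mm, a list of three; "rotation": the turn, a rotation vector about the tool's x, y, z in units of 5 degrees (1.0 is 5 degrees), a list of three; "claw": the finger opening in mm, from 0 to 87.6. In form: [{"translation": [x, y, z], "rotation": [rx, ry, rz], "claw": claw}, ...]. A call has 1 to 5 rows; each row is the pose to reach, as a shift and turn from the pose commanded when the call began, along the tool's axes at that moment; what a row does not reach only later rows make up. A row lasts 1/10 s, in which the tool goes at most 50 mm and 8.59 degrees, less where a joint would pass 70% of its speed; a pose out of reach is approached as far as the arm can. A call with a gripper value outside its range is refused whole. The fingers move at their own pace and stop on an object; the grip force is fixed at half the most. Time passes only in rows, so rows that repeat a pose let the fingers close. It gives the time, the measured TCP pose, the force, the opening and the grip force at its end, in the units of the state.
- ctrl.get_obs(): the state, without advancing time (a new reading comes with each control period).
- ctrl.snapshot(name): name is "scene" or "top" or "wrist"; returns (picture, depth): 400x640x3 uint8, red, green, blue; 400x640 float32, m along the optical axis (not along the pixel's ray), 0 where there is no reading.
- ctrl.calibration(name): a dict with "vertical_fov" (degrees; the focal length in pixels is half the picture's height over the tangent of half this angle, whatever the lens; pixels are square), "cx", "cy" (the principal point, pixels), "k1" (the pictures are not rectified: a ray, as slopes to the right and down, at radius r is drawn at 1 + k1 r^2 times it, then the intrinsics apply), "rvec" (rotation vector, rad) and "tvec" (3), from world to camera coordinates, as OpenCV has them; the wrist camera has in their place "hand_eye" (4x4, takes a point from camera to tool coordinates, whose origin is the TCP and whose axes are the flange's). Camera axes: x right, y down, z forward; pixel columns grow to the right and rows downward; lengths in m; the calibration is good to about 2 mm. A picture is of the moment at which its call begins: read the wrist's pose just before it. calibration takes no time and is no camera call.
- ctrl.close_job(): hands the job in; it is judged then, once.
The state is a dict: "clock": time; "joint_pos": joint angles; "qvel": joint speeds; "tau": joint torques, N m; "tool_pos": TCP position; "orientation": TCP orientation; "force": force on the tool from outside, world axes, zero at the start; "moment": the same for the moment, N m; "opening": finger opening in m; "gripper_force": force on a finger pad.
Only numpy, scipy, OpenCV 4.12 (cv2) and the standard library are available. Lean on these libraries where they do the work, as an engineer would, in place of code of your own. Each camera call takes 0.05 s, during which the arm holds its last target. There are 200 camera calls.

## Working session

There is one attempt and no reset: what is moved stays moved. The work goes in short steps, Python scripts to look and compute and a tool call to move; the robot and the scene stay as the last step left them, time stands still between calls to the robot, and variables do not carry over. Pictures are saved under pics/ and viewed, at most 10 in all, crops included, and the job is handed in when it is done.

Besides the shell and the picture viewer there is one more tool, called after "Call:" as name(argument=value, ...), one argument or row to a line, values as JSON. arm_command: Moves the arm, as the interface text tells. Its arguments: {"type":"object","properties":{"steps":{"type":"array"}},"required":["steps"]}

```bash
mkdir -p pics
cat > h.py <<'E'
import numpy as np,cv2
from scipy.spatial.transform import Rotation as R
from plant import ctrl
def cam(n):
    c=ctrl.calibration(n); f=200/np.tan(np.radians(c["vertical_fov"])/2)
    if "hand_eye" in c:
        o=ctrl.get_obs(); T=np.eye(4); T[:3,:3]=R.from_euler('xyz',o["orientation"],degrees=True).as_matrix(); T[:3,3]=o["tool_pos"]
        M=T@np.array(c["hand_eye"])
    else:
        E=np.eye(4);E[:3,:3]=cv2.Rodrigues(np.array(c["rvec"],float))[0];E[:3,3]=np.ravel(c["tvec"]);M=np.linalg.inv(E)
    return c,f,M
def rays(c,f,uv):
    d=(np.asarray(uv,float)-[c["cx"],c["cy"]])/f; s=d.copy()
    for _ in range(20): s=d/(1+c["k1"]*(s**2).sum(-1,keepdims=True))
    return np.concatenate([s,np.ones(s.shape[:-1]+(1,))],-1)
def cloud(C,depth):
    c,f,M=C; v,u=np.mgrid[:400,:640]
    P=rays(c,f,np.stack([u,v],-1))*depth[...,None]
    return P@M[:3,:3].T+M[:3,3]
def onplane(C,uv,z):
    c,f,M=C; d=rays(c,f,uv)@M[:3,:3].T
    return M[:3,3]+d*((z-M[2,3])/d[...,2:3])
E
python3 - <<'E'
from h import *
print(ctrl.get_obs())
for n in("top","scene"):
    C=cam(n); im,d=ctrl.snapshot(n); np.savez(f"{n}.npz",im=im,d=d,M=C[2]); cv2.imwrite(f"pics/{n}.png",im[...,::-1]); print(n,C[0],C[2][:3,3])
    P=cloud(C,d); print((d>0).mean(),[np.percentile(P[d>0][:,2],q) for q in(1,10,50,90,99)])
E
```

```text
{'clock': 0.0, 'joint_pos': array([ 8.50329532e+01,  2.05907411e+01,  6.35450220e-01, -2.15100894e-02,
       -7.01348621e+01, -1.65067197e+01]), 'qvel': array([-0.00812124,  0.05736157,  0.05733809,  0.0365403 , -0.12868159,
        0.00477055]), 'tau': array([-2.19939524e-03, -5.82714057e+01,  2.93045068e+01,  6.99713588e+00,
        6.66299660e-03, -1.72754790e-04]), 'tool_pos': array([0.24694177, 0.62769894, 0.22563887]), 'orientation': array([ 1.79907817e+02, -6.22998011e-03, -2.14810868e+01]), 'force': array([0.28301766, 0.37194694, 0.93206557]), 'moment': array([-0.02902773, -0.03284193, -0.02258305]), 'gripper_force': 0.0, 'opening': 0.08766162075324394}
top {'vertical_fov': 54.93996424204057, 'cx': 319.0073233758506, 'cy': 194.32572453930638, 'k1': 0.028462502238819628, 'rvec': array([ 2.17283808, -2.04854086,  0.20744354]), 'tvec': array([-0.00469763,  0.55715711,  0.95470513])} [0.3531169  0.01514123 1.04737157]
0.9959921875 [np.float64(-0.7585691394389138), np.float64(-0.7508622207805619), np.float64(-0.00014769620473664702), np.float64(0.18991459144919115), np.float64(0.42588751144866055)]
scene {'vertical_fov': 54.81551340302566, 'cx': 316.2590789080722, 'cy': 203.39476908213874, 'k1': -0.09608438902122825, 'rvec': array([ 1.94050611,  1.35830606, -0.64120121]), 'tvec': array([-0.17955712, -0.26023877,  1.33914092])} [ 1.18009344 -0.21945633  0.67266764]
0.99605859375 [np.float64(-0.7552467355405302), np.float64(-0.13802092956445822), np.float64(-0.0021734324237013825), np.float64(0.23347117265131012), np.float64(0.39023862290171546)]
```

View pics/top.png

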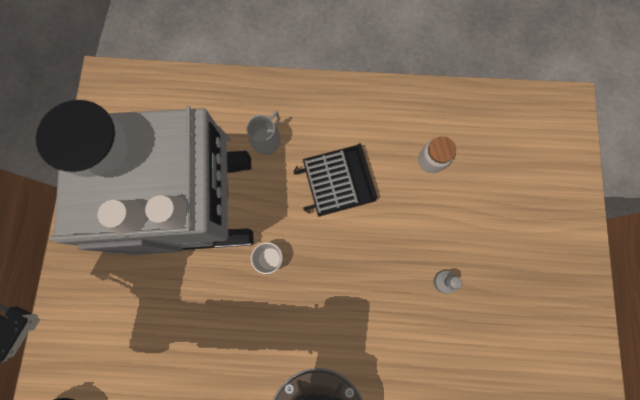

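View pics/scene.png

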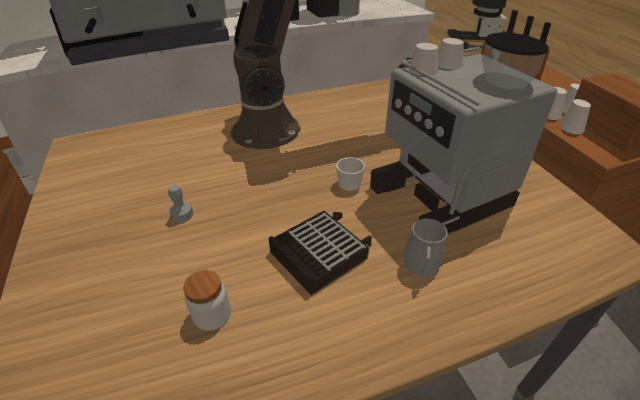

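The top view shows the tray at about (340,180), with its prongs pointing left to the machine. The panel runs from (360,148) to (375,198). The cheeks end at about (250,160) and (252,238). The pitcher is at (264,135), the cup at (266,258), the jar at (437,155) and the tamper at (447,282). The scene view agrees with this.

Run:
```python
from h import *
D={}
for n in("top","scene"):
    z=np.load(n+".npz"); c=cam(n); D[n]=(z["im"],cloud(c,z["d"]),c)
im,P,C=D["top"]
def uvbox(u0,u1,v0,v1):
    m=np.zeros((400,640),bool); m[v0:v1,u0:u1]=1; return m
def rect(m,P,name):
    q=P[m][:,:2]; r=cv2.minAreaRect((q*1000).astype(np.float32)); print(name,m.sum(),np.round(P[m].mean(0)*1000,1),"rect",np.round(cv2.boxPoints(r)).tolist(),np.round(r[1],1),round(r[2],1))
tb=uvbox(285,395,130,230)
rect(tb&(P[...,2]>.042)&(P[...,2]<.055),P,"panel")
rect(tb&(P[...,2]>.030)&(P[...,2]<.055),P,"body")
rect(tb&(P[...,2]>.012)&(P[...,2]<.055),P,"all+prongs")
rect(uvbox(195,260,145,180)&(P[...,2]>.052)&(P[...,2]<.07),P,"cheekL(up)")
rect(uvbox(195,260,220,252)&(P[...,2]>.052)&(P[...,2]<.07),P,"cheekR")
rect(uvbox(40,240,100,260)&(P[...,2]>.32)&(P[...,2]<.355),P,"machine top")
for nm,b,h in(("pitcher",(240,287,105,158),.08),("cup",(245,290,235,278),.05),("jar",(410,462,130,178),.08),("tamper",(430,468,262,300),.08)):
    rect(uvbox(*b)&(P[...,2]>h-.03),P,nm)
im2,P2,C2=D["scene"]
a=P2.reshape(-1,3)
for nm,lo,hi in(("panel",.042,.055),("body",.03,.055)):
    m=(P2[...,2]>lo)&(P2[...,2]<hi)&uvbox(262,372,205,295); rect(m,P2,"scene "+nm)
rect(uvbox(365,445,155,215)&(P2[...,2]>.055)&(P2[...,2]<.07),P2,"scene cheeks")
cv2.imwrite("pics/c.png",cv2.resize(im[90:280,180:400,::-1],None,fx=3,fy=3,interpolation=cv2.INTER_CUBIC))
```

```text
panel 294 [627.  -89.   47.1] rect [[507.0, 28.0], [558.0, -128.0], [709.0, -79.0], [657.0, 77.0]] [158.6 164.1] 18.2
body 1723 [603.9 -16.6  39. ] rect [[494.0, 59.0], [557.0, -129.0], [710.0, -78.0], [648.0, 110.0]] [161.7 198.1] 18.5
all+prongs 1978 [603.9 -16.4  37. ] rect [[494.0, 59.0], [557.0, -129.0], [710.0, -78.0], [648.0, 110.0]] [161.7 198.1] 18.5
cheekL(up) 345 [643.6 249.6  60.9] rect [[611.0, 275.0], [641.0, 185.0], [688.0, 201.0], [658.0, 291.0]] [49.8 95.5] 18.7
cheekR 487 [427.6 234.2  61.3] rect [[398.0, 173.0], [455.0, 170.0], [461.0, 312.0], [404.0, 315.0]] [142.5  57.3] 87.6
machine top 13422 [513.1 354.9 338.6] rect [[381.0, 504.0], [415.0, 222.0], [662.0, 252.0], [628.0, 534.0]] [249.1 284.2] 6.9
pitcher 673 [701.5 188.3  91. ] rect [[313.0, 135.0], [353.0, 15.0], [768.0, 153.0], [729.0, 272.0]] [437.4 126. ] 18.4
cup 435 [392.2 165.8  66.3] rect [[293.0, 41.0], [364.0, 10.0], [450.0, 206.0], [379.0, 237.0]] [213.2  77.1] 66.4
jar 834 [ 676.5 -274.2   95.5] rect [[336.0, -2.0], [683.0, -333.0], [736.0, -278.0], [389.0, 53.0]] [ 76.6 479.3] 46.3
tamper 186 [ 353.4 -300.2  114.5] rect [[320.0, 13.0], [337.0, -328.0], [370.0, -326.0], [353.0, 15.0]] [ 33.4 341.7] 2.9
scene panel 314 [639.2 -95.3  44.6] rect [[558.0, -115.0], [562.0, -127.0], [714.0, -77.0], [710.0, -65.0]] [159.3  12.3] 18.1
scene body 2190 [615.6 -21.1  36. ] rect [[507.0, 31.0], [560.0, -128.0], [715.0, -77.0], [661.0, 83.0]] [162.7 168.2] 18.5
scene cheeks 547 [491.8 264.6  60. ] rect [[407.0, 291.0], [421.0, 198.0], [653.0, 233.0], [639.0, 326.0]] [235.4  94. ] 8.6
```

View pics/c.png

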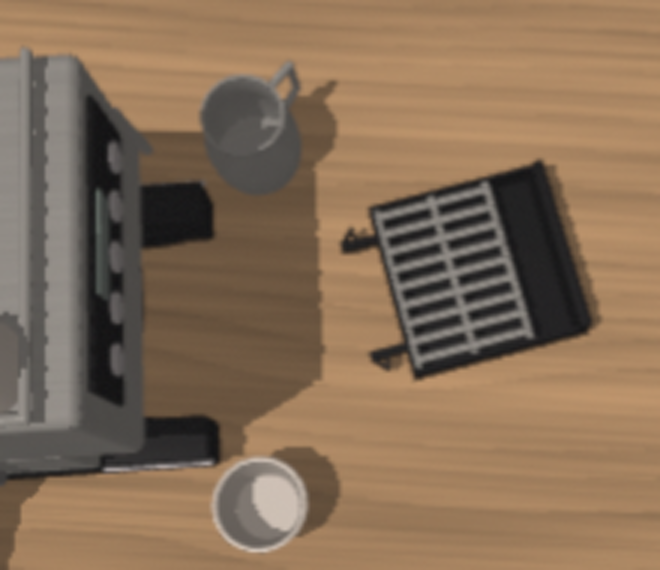

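Run:
```python
from h import *
yaw=np.radians(96.9); 
def loc(P,o,yaw):
    c,s=np.cos(yaw),np.sin(yaw); d=P[...,:2]*1000-o; return np.stack([d@[c,s],d@[-s,c]],-1)
o=np.array([540,223.])
for n in("top","scene"):
    z=np.load(n+".npz"); P=cloud(cam(n),z["d"]); Z=P[...,2]*1000; L=loc(P,o,yaw)
    er=lambda m:cv2.erode(m.astype(np.uint8),np.ones((2,2)))>0
    for nm,s in(("left",1),("right",-1)):
        m=(abs(Z-62)<5)&(L[...,1]*s>60)&(L[...,1]*s<140)&(L[...,0]>-40)&(L[...,0]<120)
        l=L[m]; print(n,nm,m.sum(),"x,y pct",np.percentile(l,[1,5,50,95,99],axis=0).round(1).T.tolist(),Z[m].mean().round(1))
        for a,b in((-10,10),(10,30),(30,60)):
            k=l[(l[:,0]>a)&(l[:,0]<b)]
            if len(k)>8: print("   ",a,len(k),np.percentile(k[:,1],[3,97]).round(1))
    # machine top and front face
    m=abs(Z-338)<6; m&=(L[...,0]>-20)&(L[...,0]<330)&(abs(L[...,1])<150)
    q=cv2.minAreaRect((P[m][:,:2]*1000).astype(np.float32)); print(n,"top",m.sum(),np.round(cv2.boxPoints(q),1).tolist(),np.round(q[1:][0],1),q[2])
    m=(Z>180)&(Z<320)&(abs(L[...,1])<115)&(abs(L[...,0]-14)<15)
    if m.sum()>50:
        l=L[m];p=np.polyfit(l[:,1],l[:,0],1);print(" face fit",m.sum(),p.round(4))
    for nm,cx,cy,h in(("pitcher",700,190,105),("cup",392,166,65)):
        w=np.hypot(P[...,0]*1000-cx,P[...,1]*1000-cy)<62
        k=w&(abs(Z-h)<6); 
        if k.sum()>10:
            (c,r)=cv2.minEnclosingCircle((P[k][:,:2]*1000).astype(np.float32)); print(" ",nm,k.sum(),np.round(c,1),round(r,1),"loc",loc(np.array(c)/1000,o,yaw).round(1))
```

```text
top left 433 x,y pct [[-31.6, -9.9, 22.5, 74.0, 96.9], [84.5, 87.4, 110.0, 124.0, 137.1]] 61.9
    -10 119 [ 86.7 122.6]
    10 128 [ 85.7 123.5]
    30 117 [ 85.8 122.8]
top right 311 x,y pct [[-34.1, -9.5, 16.5, 42.8, 45.3], [-136.1, -123.8, -105.6, -87.0, -85.9]] 61.5
    -10 107 [-122.7  -86.5]
    10 109 [-123.6  -86.4]
    30 83 [-122.6  -86.3]
top top 11477 [[381.3999938964844, 504.6000061035156], [414.3999938964844, 227.3000030517578], [661.7000122070312, 256.70001220703125], [628.7000122070312, 534.0]] [249.  279.2] 6.773703098297119
 face fit 1529 [1.10000e-03 1.65651e+01]
  pitcher 139 [713.1 191.1] 37.2 loc [ -52.5 -168. ]
  cup 236 [394. 169.] 58.3 loc [-36.1 151.5]
scene left 311 x,y pct [[-35.4, -8.3, 36.7, 81.7, 83.6], [67.7, 81.5, 98.9, 118.9, 130.7]] 59.3
    -10 61 [ 81.2 117.7]
    10 62 [ 81.4 116.6]
    30 94 [ 81.9 118.8]
scene right 359 x,y pct [[-10.2, -0.8, 45.4, 95.2, 114.4], [-131.1, -128.8, -108.6, -90.1, -67.1]] 59.5
    -10 38 [-109.6  -92.3]
    10 73 [-126.7  -92. ]
    30 123 [-127.7  -92.9]
scene top 3815 [[385.29998779296875, 501.79998779296875], [419.3999938964844, 226.39999389648438], [666.0999755859375, 257.0], [632.0, 532.2999877929688]] [248.6 277.4] 7.060943126678467
 face fit 4036 [1.10000e-03 1.65533e+01]
  pitcher 166 [716.6 189.5] 37.8 loc [ -54.4 -171.3]
  cup 114 [399.6 165.8] 56.3 loc [-39.9 146.3]
```

```bash
cat > st.py <<'E'
import sys,numpy as np
from scipy.spatial.transform import Rotation as R
# st.py x y z yaw  X Y Z YAW (mm,deg; pitch extra tilt not used)
def step(a,b):
    Ra=R.from_euler('xyz',[180,0,a[3]],degrees=True);Rb=R.from_euler('xyz',[180,0,b[3]],degrees=True)
    return Ra.inv().apply(np.subtract(b[:3],a[:3])).round(1).tolist(),((Ra.inv()*Rb).as_rotvec(degrees=True)/5).round(3).tolist()
if __name__=="__main__":
    v=np.array(sys.argv[1:],float).reshape(-1,4)
    for a,b in zip(v,v[1:]): print(b.tolist(),*step(a,b))
E
python3 st.py 247 628 227 -21.47  247 628 450 -21.47 160 430 450 -21.47 330 290 450 -21.47 450 100 450 -10 634 -97 300 18.4 634 -97 110 18.4
```

```text
[247.0, 628.0, 450.0, -21.47] [-0.0, 0.0, -223.0] [0.0, 0.0, 0.0]
[160.0, 430.0, 450.0, -21.47] [-8.5, 216.1, 0.0] [0.0, 0.0, 0.0]
[330.0, 290.0, 450.0, -21.47] [209.4, 68.1, 0.0] [0.0, 0.0, 0.0]
[450.0, 100.0, 450.0, -10.0] [181.2, 132.9, 0.0] [-0.0, 0.0, -2.294]
[634.0, -97.0, 300.0, 18.4] [215.4, 162.1, 150.0] [0.0, 0.0, -5.68]
[634.0, -97.0, 110.0, 18.4] [0.0, -0.0, 190.0] [0.0, 0.0, 0.0]
```

Call:
arm_command(
  steps=[
    {"translation": [0,0,-50],"rotation": [0,0,0],"claw": 87},
    {"translation": [0,0,-100],"rotation": [0,0,0],"claw": 87},
    {"translation": [0,0,-150],"rotation": [0,0,0],"claw": 87},
    {"translation": [0,0,-200],"rotation": [0,0,0],"claw": 87},
    {"translation": [0,0,-223],"rotation": [0,0,0],"claw": 87},
  ],
)

```text
clock: 0.6
tool_pos: [0.2477, 0.6283, 0.455]
orientation: [-179.6, 0.0, -21.5]
force: [0.4, 0.1, 0.4]
opening: 0.0872
gripper_force: 0.0
```

Call:
arm_command(
  steps=[
    {"translation": [-2,50,0],"rotation": [0,0,0],"claw": 87},
    {"translation": [-4,100,0],"rotation": [0,0,0],"claw": 87},
    {"translation": [-6,150,0],"rotation": [0,0,0],"claw": 87},
    {"translation": [-8,195,0],"rotation": [0,0,0],"claw": 87},
    {"translation": [-8,216,0],"rotation": [0,0,0],"claw": 87},
  ],
)

```text
clock: 1.1
tool_pos: [0.1599, 0.4269, 0.4505]
orientation: [-179.9, 0.1, -21.4]
force: [0.3, 0.6, 0.4]
opening: 0.0868
gripper_force: 0.0
```

Call:
arm_command(
  steps=[
    {"translation": [209,68,0],"rotation": [0,0,0],"claw": 60},
    {"translation": [209,68,0],"rotation": [0,0,0],"claw": 60},
    {"translation": [209,68,0],"rotation": [0,0,0],"claw": 36},
    {"translation": [209,68,0],"rotation": [0,0,0],"claw": 36},
    {"translation": [209,68,0],"rotation": [0,0,0],"claw": 36},
  ],
)

```text
clock: 1.6
tool_pos: [0.332, 0.2876, 0.4497]
orientation: [-180.0, -0.0, -21.6]
force: [-0.3, -0.0, 0.4]
opening: 0.0523
gripper_force: 0.0
```

Call:
arm_command(
  steps=[
    {"translation": [181,133,0],"rotation": [0,0,-2.3],"claw": 36},
    {"translation": [181,133,0],"rotation": [0,0,-2.3],"claw": 36},
    {"translation": [181,133,0],"rotation": [0,0,-2.3],"claw": 36},
    {"translation": [181,133,0],"rotation": [0,0,-2.3],"claw": 36},
    {"translation": [181,133,0],"rotation": [0,0,-2.3],"claw": 36},
  ],
)

```text
clock: 2.1
tool_pos: [0.4507, 0.0976, 0.4494]
orientation: [180.0, 0.0, -10.1]
force: [-0.1, 0.2, -0.2]
opening: 0.0356
gripper_force: 0.0
```

```bash
python3 st.py 542 1.5 375 4.2 634 -97 270 18.4 634 -97 140 18.4
```

```text
[634.0, -97.0, 270.0, 18.4] [84.5, 105.0, 105.0] [0.0, 0.0, -2.84]
[634.0, -97.0, 140.0, 18.4] [0.0, -0.0, 130.0] [0.0, 0.0, 0.0]
```

Call:
arm_command(
  steps=[
    {"translation": [108,81,75],"rotation": [0,0,-2.84],"claw": 36},
    {"translation": [108,81,75],"rotation": [0,0,-2.84],"claw": 36},
    {"translation": [108,81,75],"rotation": [0,0,-2.84],"claw": 36},
    {"translation": [108,81,75],"rotation": [0,0,-2.84],"claw": 36},
  ],
)

```text
clock: 2.5
tool_pos: [0.5428, -0.001, 0.37]
orientation: [179.9, 0.4, 4.0]
force: [-0.3, -0.3, 0.3]
opening: 0.0354
gripper_force: 0.0
```

Call:
arm_command(
  steps=[
    {"translation": [84.5,105,105],"rotation": [0,0,-2.84],"claw": 36},
    {"translation": [84.5,105,105],"rotation": [0,0,-2.84],"claw": 36},
    {"translation": [84.5,105,105],"rotation": [0,0,-2.84],"claw": 36},
    {"translation": [84.5,105,105],"rotation": [0,0,-2.84],"claw": 36},
    {"translation": [84.5,105,105],"rotation": [0,0,-2.84],"claw": 36},
  ],
)

```text
clock: 3.0
tool_pos: [0.634, -0.098, 0.266]
orientation: [-179.9, 0.3, 18.3]
force: [-0.4, -0.1, 0.3]
opening: 0.0358
gripper_force: 0.0
```

Run:
```python
from h import *
o=ctrl.get_obs(); print(o["tool_pos"],o["orientation"])
C=cam("wrist"); im,d=ctrl.snapshot("wrist"); print(C[0]); cv2.imwrite("pics/w1.png",im[...,::-1])
P=cloud(C,d)*1000; np.savez("w1.npz",P=P,im=im)
m=(abs(P[...,2]-48)<5)&(d>0)&(np.hypot(P[...,0]-634,P[...,1]+97)<110)
r=cv2.minAreaRect(P[m][:,:2].astype(np.float32)); print(m.sum(),cv2.boxPoints(r).round(1).tolist(),r)
```

```text
[ 0.63395631 -0.09800087  0.26596158] [-179.92119651    0.32459806   18.2764577 ]
{'vertical_fov': 65.76425874255794, 'cx': 322.3374626654992, 'cy': 198.25987188425134, 'k1': -0.007665197568144732, 'hand_eye': array([[ 1.39910043e-03, -9.58761676e-01, -2.84207831e-01,
         7.72882691e-02],
       [ 9.99998999e-01,  1.28140920e-03,  6.00029191e-04,
         1.39437989e-04],
       [-2.11098464e-04, -2.84208386e-01,  9.58762509e-01,
        -1.57404289e-01],
       [ 0.00000000e+00,  0.00000000e+00,  0.00000000e+00,
         1.00000000e+00]])}
1189 [[556.9000244140625, -115.5999984741211], [560.4000244140625, -126.0999984741211], [711.0, -75.80000305175781], [707.5, -65.19999694824219]] ((633.9169921875, -95.68756103515625), (158.81021118164062, 11.077884674072266), 18.49599266052246)
```

View pics/w1.png

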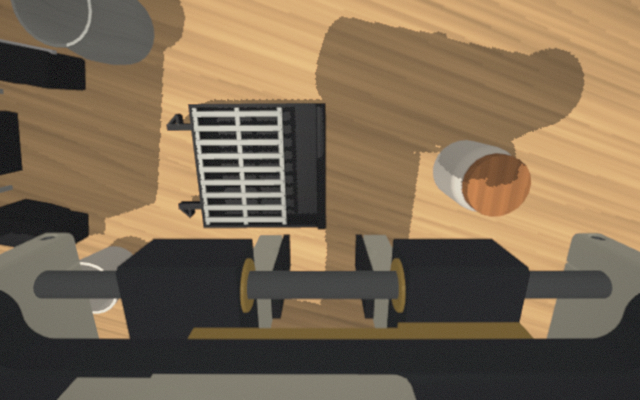

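The wrist view shows the tray at (255,165), with the panel at about (312,165) between the fingers' lines. The wells and the jar (485,185) are clear. Depth puts the panel centre at (634,-96) mm, turned 18.5°. I'm going down on it.

Call:
arm_command(
  steps=[
    {"translation": [0,-1.5,50],"rotation": [0,0,0],"claw": 36},
    {"translation": [0,-1.5,100],"rotation": [0,0,0],"claw": 36},
    {"translation": [0,-1.5,150],"rotation": [0,0,0],"claw": 36},
    {"translation": [0,-1.5,190],"rotation": [0,0,0],"claw": 36},
    {"translation": [0,-1.5,190],"rotation": [0,0,0],"claw": 36},
  ],
)

```text
clock: 3.55
tool_pos: [0.6303, -0.0942, 0.0758]
orientation: [-179.9, 0.4, 18.4]
force: [-0.9, -0.6, -0.4]
opening: 0.0359
gripper_force: 0.0
```

```bash
python3 -c "
from h import *
o=ctrl.get_obs();print(o['tool_pos'],o['orientation'],o['force'])"
```

```text
[ 0.63034211 -0.09420198  0.07583874] [-179.86712704    0.41090568   18.44013971] [-0.91729172 -0.59446591 -0.38363386]
```

Call:
arm_command(
  steps=[
    {"translation": [0,0,25],"rotation": [0,0,0],"claw": 36},
    {"translation": [0,0,45],"rotation": [0,0,0],"claw": 36},
    {"translation": [0,0,60],"rotation": [0,0,0],"claw": 36},
    {"translation": [0,0,64],"rotation": [0,0,0],"claw": 36},
    {"translation": [0,0,64],"rotation": [0,0,0],"claw": 36},
  ],
)

```text
clock: 4.05
tool_pos: [0.6346, -0.095, 0.0168]
orientation: [180.0, -0.1, 18.5]
force: [0.7, -0.6, -0.1]
opening: 0.0358
gripper_force: 0.0
```

Call:
arm_command(
  steps=[
    {"translation": [0,0,0],"rotation": [0,0,0],"claw": 25},
    {"translation": [0,0,0],"rotation": [0,0,0],"claw": 18},
    {"translation": [0,0,0],"rotation": [0,0,0],"claw": 8},
    {"translation": [0,0,0],"rotation": [0,0,0],"claw": 8},
    {"translation": [0,0,0],"rotation": [0,0,0],"claw": 8},
  ],
)

```text
clock: 4.55
tool_pos: [0.6341, -0.0954, 0.0162]
orientation: [180.0, -0.0, 18.4]
force: [-0.8, 0.3, 3.8]
opening: 0.0118
gripper_force: 30.0
```

```bash
python3 st.py 634 -95.5 16 18.5 602 -52 16 12.7 570.5 -8 16 6.9
```

```text
[602.0, -52.0, 16.0, 12.7] [-16.5, -51.4, -0.0] [0.0, -0.0, 1.16]
[570.5, -8.0, 16.0, 6.9] [-21.1, -49.8, -0.0] [0.0, -0.0, 1.16]
```

Call:
arm_command(
  steps=[
    {"translation": [-3,-10,0],"rotation": [0,0,0.23],"claw": 8},
    {"translation": [-6.5,-20,0],"rotation": [0,0,0.46],"claw": 8},
    {"translation": [-10,-30,0],"rotation": [0,0,0.7],"claw": 8},
    {"translation": [-13,-40,0],"rotation": [0,0,0.93],"claw": 8},
    {"translation": [-16.5,-51.4,0],"rotation": [0,0,1.16],"claw": 8},
  ],
)

```text
clock: 5.05
tool_pos: [0.6025, -0.0518, 0.0161]
orientation: [180.0, -0.1, 12.6]
force: [1.3, -1.3, 2.8]
opening: 0.0116
gripper_force: 30.0
```

Call:
arm_command(
  steps=[
    {"translation": [-4,-10,0],"rotation": [0,0,0.23],"claw": 8},
    {"translation": [-8,-20,0],"rotation": [0,0,0.46],"claw": 8},
    {"translation": [-12.5,-30,0],"rotation": [0,0,0.7],"claw": 8},
    {"translation": [-17,-40,0],"rotation": [0,0,0.93],"claw": 8},
    {"translation": [-21,-49.8,0],"rotation": [0,0,1.16],"claw": 8},
  ],
)

```text
clock: 5.55
tool_pos: [0.571, -0.0076, 0.0161]
orientation: [180.0, -0.1, 6.8]
force: [1.4, -1.1, 3.0]
opening: 0.012
gripper_force: 30.0
```

Call:
arm_command(
  steps=[
    {"translation": [0,0,0],"rotation": [0,0,0],"claw": 8},
    {"translation": [0,0,0],"rotation": [0,0,0],"claw": 8},
  ],
)

```text
clock: 5.75
tool_pos: [0.571, -0.0074, 0.0161]
orientation: [-180.0, -0.0, 6.9]
force: [-2.2, 2.5, 6.5]
opening: 0.0115
gripper_force: 30.0
```

Run:
```python
from h import *
o=ctrl.get_obs(); print(o["tool_pos"],o["orientation"],o["force"],o["moment"])
C=cam("wrist"); im,d=ctrl.snapshot("wrist"); cv2.imwrite("pics/w2.png",im[...,::-1]); P=cloud(C,d)*1000
C2=cam("top"); im2,d2=ctrl.snapshot("top"); P2=cloud(C2,d2)*1000
o0=np.array([542,227]); y=np.radians(96.9)
for n,Q in(("wrist",P),("top",P2)):
    e=Q[...,:2]-o0; L=np.stack([e@[np.cos(y),np.sin(y)],e@[-np.sin(y),np.cos(y)]],-1); Z=Q[...,2]
    for s in(1,-1):
        m=(abs(Z-62)<4)&(L[...,1]*s>70)&(L[...,1]*s<135)&(L[...,0]>-25)&(L[...,0]<45)
        if m.sum()>20: print(n,"cheek",s,m.sum(),np.percentile(L[m],[2,5,50,95,98],axis=0).round(1).T.tolist())
    m=(abs(Z-37)<6)&(abs(L[...,1])<95)&(L[...,0]<-60)&(L[...,0]>-240)
    if m.sum()>20:
        l=L[m]; print(n,"tray",m.sum(),np.percentile(l,[1,3,50,97,99],axis=0).round(1).T.tolist(),cv2.minAreaRect(l.astype(np.float32)))
    print("tool in machine",)
t=o["tool_pos"][:2]*1000-o0; print(t@[np.cos(y),np.sin(y)],t@[-np.sin(y),np.cos(y)])
```

```text
[ 0.5709533  -0.00744185  0.01611671] [-1.79988292e+02 -4.55615982e-02  6.91042127e+00] [-2.19668017  2.5291836   6.4810724 ] [0.78858007 0.69127113 0.06016   ]
wrist tray 19992 [[-225.9, -212.9, -139.7, -86.5, -83.2], [-79.3, -78.7, -48.0, 31.9, 35.7]] ((-154.2952117919922, -18.715930938720703), (151.79501342773438, 121.64485168457031), 0.1588066965341568)
tool in machine
top tray 658 [[-230.3, -213.4, -128.8, -78.1, -76.7], [-0.9, 0.8, 52.4, 81.9, 82.1]] ((-152.68890380859375, 34.99253463745117), (168.69717407226562, 94.82649993896484), 0.18812216818332672)
tool in machine
-236.22222671022448 -0.5784936505971159
```

View pics/w2.png

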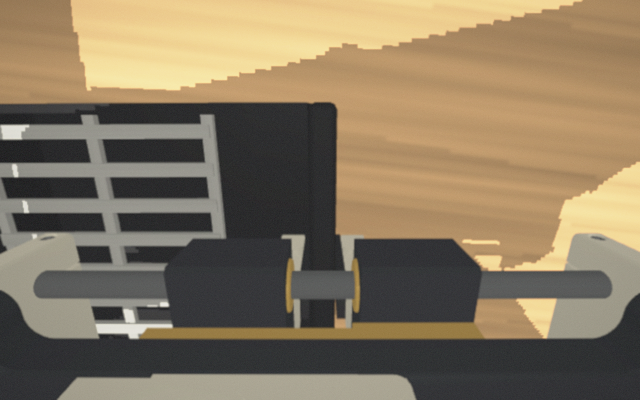

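The wrist view shows the tray square in the gripper: the panel's long edges are at columns 308 and 336 and the rear is to the left. The alignment offsets are below 1 mm, so I'm inserting it along the machine axis.

Call:
arm_command(
  steps=[
    {"translation": [0,-10,0],"rotation": [0,0,0],"claw": 8},
    {"translation": [0,-20,0],"rotation": [0,0,0],"claw": 8},
    {"translation": [0,-30,0],"rotation": [0,0,0],"claw": 8},
    {"translation": [0,-40,0],"rotation": [0,0,0],"claw": 8},
    {"translation": [0,-50,0],"rotation": [0,0,0],"claw": 8},
  ],
)

```text
clock: 6.35
tool_pos: [0.5655, 0.0415, 0.0161]
orientation: [180.0, -0.1, 6.9]
force: [0.9, -2.8, 6.2]
opening: 0.0116
gripper_force: 30.0
```

Call:
arm_command(
  steps=[
    {"translation": [0,-10,0],"rotation": [0,0,0],"claw": 8},
    {"translation": [0,-20,0],"rotation": [0,0,0],"claw": 8},
    {"translation": [0,-30,0],"rotation": [0,0,0],"claw": 8},
    {"translation": [0,-40,0],"rotation": [0,0,0],"claw": 8},
    {"translation": [0,-40,0],"rotation": [0,0,0],"claw": 8},
  ],
)

```text
clock: 6.85
tool_pos: [0.5608, 0.0823, 0.0161]
orientation: [-180.0, -0.1, 6.9]
force: [0.2, 3.0, 6.4]
opening: 0.0119
gripper_force: 30.0
```

Run:
```python
from h import *
o=ctrl.get_obs(); print(o["tool_pos"],o["orientation"],o["force"],o["moment"])
o0=np.array([542,227]); y=np.radians(96.9)
t=o["tool_pos"][:2]*1000-o0; print(t@[np.cos(y),np.sin(y)],t@[-np.sin(y),np.cos(y)])
C=cam("wrist"); im,d=ctrl.snapshot("wrist"); im2,d2=ctrl.snapshot("top")
cv2.imwrite("pics/w3.png",np.hstack([cv2.resize(im[...,::-1],(400,250)),cv2.resize(im2[100:280,180:400,::-1],(305,250))]))
for n,Cx,dd in(("wrist",C,d),("top",cam("top"),d2)):
    P=cloud(Cx,dd)*1000; e=P[...,:2]-o0; L=np.stack([e@[np.cos(y),np.sin(y)],e@[-np.sin(y),np.cos(y)]],-1); Z=P[...,2]
    for s in(1,-1):
        for h,lo,hi,a,b in((62,83,135,-30,60),(38,60,82,-130,10)):
            m=(abs(Z-h)<4)&(L[...,1]*s>lo-8)&(L[...,1]*s<hi)&(L[...,0]>a)&(L[...,0]<b)
            if m.sum()>20: print(n,h,s,m.sum(),np.percentile(L[m],[2,5,50,95,98],axis=0).round(1).T.tolist())
```

```text
[0.56081079 0.08234918 0.01612471] [-1.79979438e+02 -8.09284101e-02  6.91020561e+00] [0.16417187 2.96554579 6.41813943] [ 0.84949373  0.42100252 -0.01121384]
-145.86302968391672 -1.296656798544797
wrist 38 -1 8080 [[-123.1, -112.2, -56.6, -11.2, -7.5], [-80.0, -79.6, -69.3, -52.8, -52.3]]
top 62 1 330 [[-13.5, -11.4, 14.1, 39.6, 40.8], [87.8, 89.5, 107.7, 124.6, 125.3]]
top 38 1 271 [[-122.4, -111.7, -47.6, 5.8, 8.0], [52.4, 52.8, 70.1, 81.1, 81.3]]
```

View pics/w3.png

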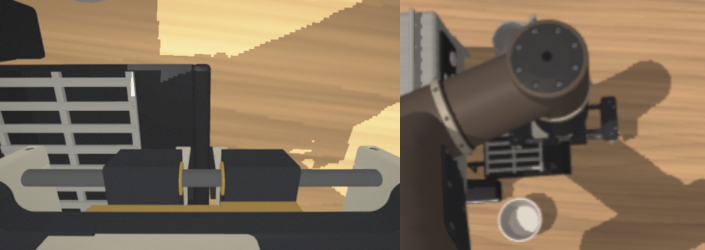

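The tray is straight and its rear is in the mouth; in the top crop the left cheek is clear of it by about 6 mm. I'm shifting about 0.8 mm left and going on.

Call:
arm_command(
  steps=[
    {"translation": [-0.8,-7,0],"rotation": [0,0,0],"claw": 8},
    {"translation": [-0.8,-14,0],"rotation": [0,0,0],"claw": 8},
    {"translation": [-0.8,-21,0],"rotation": [0,0,0],"claw": 8},
    {"translation": [-0.8,-28,0],"rotation": [0,0,0],"claw": 8},
    {"translation": [-0.8,-28,0],"rotation": [0,0,0],"claw": 8},
  ],
)

```text
clock: 7.45
tool_pos: [0.5566, 0.1097, 0.0161]
orientation: [-180.0, -0.1, 6.9]
force: [-0.7, 2.3, 6.1]
opening: 0.012
gripper_force: 30.0
```

Call:
arm_command(
  steps=[
    {"translation": [0,-3,0],"rotation": [0,0,0],"claw": 8},
    {"translation": [0,-6,0],"rotation": [0,0,0],"claw": 8},
    {"translation": [0,-9,0],"rotation": [0,0,0],"claw": 8},
    {"translation": [0,-9,0],"rotation": [0,0,0],"claw": 8},
  ],
)

```text
clock: 7.85
tool_pos: [0.5555, 0.118, 0.0161]
orientation: [180.0, -0.1, 6.9]
force: [-0.8, -0.3, 6.3]
opening: 0.0116
gripper_force: 30.0
```

Call:
arm_command(
  steps=[
    {"translation": [0,-2,0],"rotation": [0,0,0],"claw": 8},
    {"translation": [0,-4,0],"rotation": [0,0,0],"claw": 8},
    {"translation": [0,-6,0],"rotation": [0,0,0],"claw": 8},
    {"translation": [0,-7,0],"rotation": [0,0,0],"claw": 8},
    {"translation": [0,-7,0],"rotation": [0,0,0],"claw": 8},
  ],
)

```text
clock: 8.35
tool_pos: [0.5547, 0.1246, 0.0161]
orientation: [180.0, -0.0, 6.9]
force: [0.2, -2.1, 6.1]
opening: 0.0119
gripper_force: 30.0
```

Run:
```python
from h import *
o=ctrl.get_obs(); print(o["tool_pos"],o["orientation"],o["force"],o["moment"])
o0=np.array([542,227]); y=np.radians(96.9)
t=o["tool_pos"][:2]*1000-o0; print(t@[np.cos(y),np.sin(y)],t@[-np.sin(y),np.cos(y)])
C=cam("top"); im2,d2=ctrl.snapshot("top"); P=cloud(C,d2)*1000; e=P[...,:2]-o0; L=np.stack([e@[np.cos(y),np.sin(y)],e@[-np.sin(y),np.cos(y)]],-1)
C=cam("wrist"); im,d=ctrl.snapshot("wrist"); 
for nm,PP in(("top",P),("wrist",cloud(C,d)*1000)):
    e=PP[...,:2]-o0; L=np.stack([e@[np.cos(y),np.sin(y)],e@[-np.sin(y),np.cos(y)]],-1);Z=PP[...,2]
    for s in(1,-1):
      for h,lo,hi,a,b in((62,83,135,-30,30),(38,60,82,-130,10)):
        m=(abs(Z-h)<4)&(L[...,1]*s>lo-8)&(L[...,1]*s<hi)&(L[...,0]>a)&(L[...,0]<b)
        if m.sum()>20: print(nm,h,s,m.sum(),np.percentile(L[m],[2,5,50,95,98],axis=0).round(1).T.tolist())
```

```text
[0.55471502 0.12462434 0.01610364] [ 1.79981892e+02 -4.52169431e-02  6.86270196e+00] [ 0.1620017  -2.10420809  6.12883958] [-0.64487836  0.07014383 -0.02110635]
-103.16172682335367 -0.3238427630413057
top 62 1 266 [[-13.2, -11.3, 9.0, 28.1, 29.5], [87.7, 88.9, 107.0, 124.5, 125.7]]
top 38 1 178 [[-103.2, -89.5, -31.2, 3.5, 7.9], [52.5, 52.7, 71.1, 81.6, 81.8]]
wrist 62 -1 5186 [[-14.4, -13.9, -6.0, 4.3, 5.9], [-110.3, -109.5, -97.4, -86.3, -85.6]]
wrist 38 -1 6129 [[-91.8, -84.1, -30.1, 5.2, 8.1], [-79.2, -79.1, -69.3, -53.0, -52.3]]
```

Call:
arm_command(
  steps=[
    {"translation": [0,0,0],"rotation": [0,0,0],"claw": 25},
    {"translation": [0,0,0],"rotation": [0,0,0],"claw": 36},
    {"translation": [0,0,0],"rotation": [0,0,0],"claw": 36},
    {"translation": [0,0,-30],"rotation": [0,0,0],"claw": 36},
    {"translation": [0,0,-75],"rotation": [0,0,0],"claw": 36},
  ],
)

```text
clock: 8.95
tool_pos: [0.5518, 0.1241, 0.0886]
orientation: [179.9, 0.4, 6.8]
force: [0.5, 0.3, 0.2]
opening: 0.0356
gripper_force: 0.0
```

Call:
arm_command(
  steps=[
    {"translation": [0,20,-15],"rotation": [0,0,1],"claw": 36},
    {"translation": [0,41,-15],"rotation": [0,0,2.7],"claw": 50},
    {"translation": [0,41,-15],"rotation": [0,0,4.4],"claw": 60},
    {"translation": [0,41,-15],"rotation": [0,0,6.1],"claw": 70},
    {"translation": [0,41,-15],"rotation": [0,0,7.8],"claw": 86},
  ],
)

```text
clock: 9.45
tool_pos: [0.5586, 0.0841, 0.1054]
orientation: [180.0, 0.0, -32.5]
force: [0.3, -0.1, 0.9]
opening: 0.0628
gripper_force: 0.0
```

Call:
arm_command(
  steps=[
    {"translation": [0,0,0],"rotation": [0,0,1.7],"claw": 86},
    {"translation": [0,0,0],"rotation": [0,0,3.4],"claw": 86},
    {"translation": [0,0,0],"rotation": [0,0,5.1],"claw": 86},
    {"translation": [0,0,0],"rotation": [0,0,6.8],"claw": 86},
    {"translation": [0,0,0],"rotation": [0,0,8.5],"claw": 86},
  ],
)

```text
clock: 9.95
tool_pos: [0.5586, 0.0844, 0.1053]
orientation: [180.0, -0.0, -75.0]
force: [0.8, 0.9, 0.9]
opening: 0.086
gripper_force: 0.0
```

Call:
arm_command(
  steps=[
    {"translation": [0,0,0],"rotation": [0,0,1.7],"claw": 86},
    {"translation": [0,0,0],"rotation": [0,0,1.7],"claw": 86},
    {"translation": [0,0,0],"rotation": [0,0,1.7],"claw": 86},
  ],
)

```text
clock: 10.25
tool_pos: [0.5586, 0.0845, 0.1054]
orientation: [180.0, -0.0, -82.9]
force: [0.1, -0.2, -0.5]
opening: 0.0858
gripper_force: 0.0
```

```bash
cat > loc.py <<'E'
from h import *
o=ctrl.get_obs(); print(o["clock"],o["tool_pos"].round(4),o["orientation"].round(2),"F",o["force"].round(2),"M",o["moment"].round(2),o["joint_pos"].round(0))
o0=np.array([542.5,223]); y=np.radians(96.9); t=o["tool_pos"][:2]*1000-o0; a=np.array([np.cos(y),np.sin(y)]);b=np.array([-a[1],a[0]])
print("tool mach xy",(t@a).round(2),(t@b).round(2)); f=o["force"][:2]; print("force mach",(f@a).round(2),(f@b).round(2))
E
cat > tray.py <<'E'
from loc import *
C=cam("wrist"); im,d=ctrl.snapshot("wrist"); P=cloud(C,d)*1000; e=P[...,:2]-o0; L=np.stack([e@a,e@b],-1);Z=P[...,2]
m=(abs(Z-48)<4)&(abs(L[...,1])<83)&(L[...,0]>-130)&(L[...,0]<-50)&(d>0)
l=L[m]
if len(l)>30: print("panel",m.sum(),cv2.minAreaRect(l.astype(np.float32)),np.percentile(l,[1,99],axis=0).round(1).tolist())
for s in(1,-1):
    m=(abs(Z-62)<4)&(L[...,1]*s>80)&(L[...,1]*s<128)&(L[...,0]>-25)&(L[...,0]<12)&(d>0)
    if m.sum()>20: print("cheek",s,m.sum(),np.percentile(L[m],[1,3,97],axis=0).round(1).T.tolist())
import sys
if len(sys.argv)>1: cv2.imwrite(sys.argv[1],im[...,::-1])
E
python3 tray.py pics/w4.png
```

```text
10.25 [0.5586 0.0845 0.1054] [179.98  -0.   -82.92] F [ 0.12 -0.24 -0.47] M [ 0.07 -0.06 -0.08] [ 28.  17. -22.  -0. -51. -21.]
tool mach xy -139.48 0.66
force mach -0.26 -0.09
panel 2125 ((-99.6785888671875, 1.295135498046875), (120.70226287841797, 12.19019889831543), 89.61009979248047) [[-105.3, -57.0], [-94.2, 58.9]]
```

View pics/w4.png

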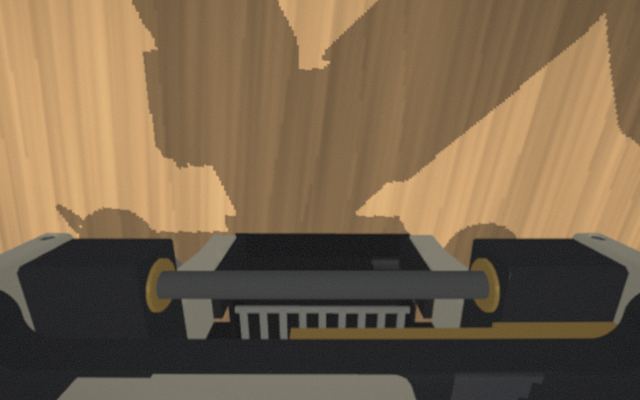

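The wrist view, now looking back from the front, shows the panel between the open fingers at (320,250). By depth its front edge is at machine x = -105 and it is square within 0.4°. I'm going down in front of it and pushing.

Call:
arm_command(
  steps=[
    {"translation": [0,0,30],"rotation": [0,0,0],"claw": 86},
    {"translation": [0,0,60],"rotation": [0,0,0],"claw": 86},
    {"translation": [0,0,83],"rotation": [0,0,0.03],"claw": 86},
    {"translation": [0,0,83],"rotation": [0,0,0.03],"claw": 86},
    {"translation": [0,0,83],"rotation": [0,0,0.03],"claw": 86},
  ],
)

```text
clock: 10.8
tool_pos: [0.5588, 0.0844, 0.0227]
orientation: [180.0, -0.0, -83.2]
force: [0.3, 0.1, 0.4]
opening: 0.0858
gripper_force: 0.0
```

Call:
arm_command(
  steps=[
    {"translation": [-7,0,0],"rotation": [0,0,0],"claw": 86},
    {"translation": [-14,0,0],"rotation": [0,0,0],"claw": 86},
    {"translation": [-20,0,0],"rotation": [0,0,0],"claw": 86},
    {"translation": [-22,0,0],"rotation": [0,0,0],"claw": 86},
    {"translation": [-22,0,0],"rotation": [0,0,0],"claw": 86},
  ],
)

```text
clock: 11.3
tool_pos: [0.5562, 0.1069, 0.0229]
orientation: [-180.0, 0.0, -83.3]
force: [-0.0, 0.4, 0.3]
opening: 0.086
gripper_force: 0.0
```

```bash
python3 loc.py
```

```text
11.3 [0.5562 0.1069 0.0229] [-1.7997e+02  1.0000e-02 -8.3270e+01] F [-0.05  0.41  0.28] M [ 0.05 -0.02  0.02] [ 31.  23. -27.   0. -40. -24.]
tool mach xy -116.86 0.36
force mach 0.41 -0.0
```

Call:
arm_command(
  steps=[
    {"translation": [-2,0,0],"rotation": [0,0,0],"claw": 86},
    {"translation": [-4,0,0],"rotation": [0,0,0],"claw": 86},
    {"translation": [-6,0,0],"rotation": [0,0,0],"claw": 86},
    {"translation": [-8,0,0],"rotation": [0,0,0],"claw": 86},
    {"translation": [-8,0,0],"rotation": [0,0,0],"claw": 86},
  ],
)

```text
clock: 11.8
tool_pos: [0.5551, 0.1142, 0.0225]
orientation: [180.0, -0.0, -83.3]
force: [-0.2, -0.9, 0.8]
opening: 0.0863
gripper_force: 0.9
```

Call:
arm_command(
  steps=[
    {"translation": [-1.5,0,0],"rotation": [0,0,0],"claw": 86},
    {"translation": [-3,0,0],"rotation": [0,0,0],"claw": 86},
    {"translation": [-4,0,0],"rotation": [0,0,0],"claw": 86},
    {"translation": [-4,0,0],"rotation": [0,0,0],"claw": 86},
  ],
)

```text
clock: 12.2
tool_pos: [0.5545, 0.1176, 0.0225]
orientation: [180.0, -0.0, -83.3]
force: [0.5, -5.1, 1.0]
opening: 0.0861
gripper_force: 2.7
```

```bash
python3 loc.py
```

```text
12.2 [0.5545 0.1176 0.0225] [ 1.7995e+02 -4.0000e-02 -8.3340e+01] F [ 0.5  -5.12  1.  ] M [-1.87 -0.34 -0.04] [ 32.  23. -27.   0. -40. -25.]
tool mach xy -106.06 0.8
force mach -5.14 0.12
```

Call:
arm_command(
  steps=[
    {"translation": [-1,0,0],"rotation": [0,0,0],"claw": 86},
    {"translation": [-2,0,0],"rotation": [0,0,0],"claw": 86},
    {"translation": [-2,0,0],"rotation": [0,0,0],"claw": 86},
  ],
)

```text
clock: 12.5
tool_pos: [0.5541, 0.1194, 0.0225]
orientation: [179.9, -0.0, -83.4]
force: [-0.0, -4.4, 0.7]
opening: 0.0858
gripper_force: 2.4
```

Call:
arm_command(
  steps=[
    {"translation": [-1,0,0],"rotation": [0,0,0],"claw": 86},
    {"translation": [-2,0,0],"rotation": [0,0,0],"claw": 86},
    {"translation": [-2,0,0],"rotation": [0,0,0],"claw": 86},
  ],
)

```text
clock: 12.8
tool_pos: [0.5545, 0.1228, 0.0226]
orientation: [-180.0, 0.0, -83.3]
force: [0.6, 0.5, 0.5]
opening: 0.0861
gripper_force: 0.0
```

Call:
arm_command(
  steps=[
    {"translation": [-1,0,0],"rotation": [0,0,0],"claw": 86},
    {"translation": [-2,0,0],"rotation": [0,0,0],"claw": 86},
    {"translation": [-2,0,0],"rotation": [0,0,0],"claw": 86},
  ],
)

```text
clock: 13.1
tool_pos: [0.5541, 0.1245, 0.0226]
orientation: [-180.0, 0.0, -83.3]
force: [-0.2, 0.2, 0.3]
opening: 0.086
gripper_force: 0.0
```

Call:
arm_command(
  steps=[
    {"translation": [-1,0,0],"rotation": [0,0,0],"claw": 86},
    {"translation": [-2,0,0],"rotation": [0,0,0],"claw": 86},
    {"translation": [-2,0,0],"rotation": [0,0,0],"claw": 86},
  ],
)

```text
clock: 13.4
tool_pos: [0.5538, 0.1263, 0.0225]
orientation: [180.0, 0.0, -83.3]
force: [-0.6, 0.2, -0.1]
opening: 0.0861
gripper_force: 0.2
```

Call:
arm_command(
  steps=[
    {"translation": [-1,0,0],"rotation": [0,0,0],"claw": 86},
    {"translation": [-1,0,0],"rotation": [0,0,0],"claw": 86},
  ],
)

```text
clock: 13.6
tool_pos: [0.5537, 0.1273, 0.0225]
orientation: [180.0, 0.0, -83.3]
force: [-0.3, -0.1, -0.1]
opening: 0.0863
gripper_force: 0.2
```

```bash
python3 tray.py
```

```text
13.6 [0.5537 0.1273 0.0225] [180.     0.   -83.33] F [-0.33 -0.13 -0.12] M [-0.07  0.01 -0.02] [ 33.  23. -27.  -0. -40. -26.]
tool mach xy -96.36 0.42
force mach -0.09 0.34
panel 2923 ((-91.01923370361328, 0.6079368591308594), (120.2016830444336, 34.44430923461914), 89.86618041992188) [[-108.0, -57.2], [-74.3, 58.0]]
```

Call:
arm_command(
  steps=[
    {"translation": [-1,0,0],"rotation": [0,0,0],"claw": 86},
    {"translation": [-1,0,0],"rotation": [0,0,0],"claw": 86},
  ],
)

```text
clock: 13.85
tool_pos: [0.5536, 0.1283, 0.0225]
orientation: [-180.0, 0.0, -83.3]
force: [-1.1, -0.1, -0.2]
opening: 0.0861
gripper_force: 0.2
```

Call:
arm_command(
  steps=[
    {"translation": [-1,0,0],"rotation": [0,0,0],"claw": 86},
    {"translation": [-1,0,0],"rotation": [0,0,0],"claw": 86},
  ],
)

```text
clock: 14.05
tool_pos: [0.5534, 0.1293, 0.0226]
orientation: [180.0, -0.0, -83.3]
force: [-0.4, -0.6, -0.2]
opening: 0.0862
gripper_force: 0.2
```

Call:
arm_command(
  steps=[
    {"translation": [-1,0,0],"rotation": [0,0,0],"claw": 86},
    {"translation": [-1,0,0],"rotation": [0,0,0],"claw": 86},
  ],
)

```text
clock: 14.25
tool_pos: [0.5534, 0.1294, 0.0226]
orientation: [180.0, -0.1, -83.3]
force: [0.9, -5.3, 0.3]
opening: 0.0863
gripper_force: 2.8
```

Call:
arm_command(
  steps=[
    {"translation": [-0.7,0,0],"rotation": [0,0,0],"claw": 86},
    {"translation": [-0.7,0,0],"rotation": [0,0,0],"claw": 86},
  ],
)

```text
clock: 14.45
tool_pos: [0.5533, 0.1294, 0.0226]
orientation: [180.0, -0.1, -83.3]
force: [3.7, -8.7, -0.1]
opening: 0.0862
gripper_force: 4.6
```

Call:
arm_command(
  steps=[
    {"translation": [-0.7,0,0],"rotation": [0,0,0],"claw": 86},
    {"translation": [-0.7,0,0],"rotation": [0,0,0],"claw": 86},
  ],
)

```text
clock: 14.65
tool_pos: [0.5532, 0.1294, 0.0226]
orientation: [179.9, -0.1, -83.3]
force: [3.7, -11.7, 0.2]
opening: 0.086
gripper_force: 6.4
```

```bash
python3 loc.py
```

```text
14.65 [0.5532 0.1294 0.0226] [ 1.7994e+02 -1.4000e-01 -8.3340e+01] F [  3.73 -11.7    0.19] M [-4.35 -1.93 -0.03] [ 33.  23. -27.   0. -41. -26.]
tool mach xy -94.17 0.58
force mach -12.07 -2.3
```

Call:
arm_command(
  steps=[
    {"translation": [-1,0,0],"rotation": [0,0,0],"claw": 86},
    {"translation": [-1,0,0],"rotation": [0,0,0],"claw": 86},
  ],
)

```text
clock: 14.85
tool_pos: [0.5531, 0.1295, 0.0226]
orientation: [179.9, -0.2, -83.3]
force: [5.8, -18.0, 0.5]
opening: 0.0858
gripper_force: 9.0
```

Call:
arm_command(
  steps=[
    {"translation": [-1,0,0],"rotation": [0,0,0],"claw": 86},
    {"translation": [-1,0,0],"rotation": [0,0,0],"claw": 86},
  ],
)

```text
clock: 15.05
tool_pos: [0.5531, 0.1295, 0.0227]
orientation: [179.9, -0.3, -83.3]
force: [8.5, -23.0, 0.1]
opening: 0.0859
gripper_force: 11.6
```

Call:
arm_command(
  steps=[
    {"translation": [-1,0,0],"rotation": [0,0,0],"claw": 86},
    {"translation": [-1,0,0],"rotation": [0,0,0],"claw": 86},
  ],
)

```text
clock: 15.25
tool_pos: [0.5529, 0.1296, 0.0227]
orientation: [179.9, -0.3, -83.4]
force: [9.6, -26.5, 1.8]
opening: 0.0862
gripper_force: 14.2
```

```bash
python3 loc.py
```

```text
15.25 [0.5529 0.1296 0.0227] [179.87  -0.32 -83.36] F [  9.6  -26.46   1.79] M [-9.68 -4.19 -0.02] [ 33.  23. -27.   0. -41. -27.]
tool mach xy -94.02 0.86
force mach -27.42 -6.35
```

Solid at x = -94.1 with 27 N, so the tray is on the rear stop. Now I back off, lift over the panel and hook it from the well.

Call:
arm_command(
  steps=[
    {"translation": [7,0,0],"rotation": [0,0,0],"claw": 86},
    {"translation": [14,0,0],"rotation": [0,0,0],"claw": 86},
    {"translation": [20,0,0],"rotation": [0,0,0],"claw": 86},
    {"translation": [20,0,-35],"rotation": [0,0,0],"claw": 86},
    {"translation": [20,0,-65],"rotation": [0,0,0],"claw": 86},
  ],
)

```text
clock: 15.75
tool_pos: [0.5548, 0.1145, 0.088]
orientation: [179.9, -0.0, -83.3]
force: [0.9, 0.7, 0.1]
opening: 0.0864
gripper_force: 0.0
```

Call:
arm_command(
  steps=[
    {"translation": [0,0,0],"rotation": [0,0,0],"claw": 86},
    {"translation": [0,0,0],"rotation": [0,0,0],"claw": 86},
  ],
)

```text
clock: 15.95
tool_pos: [0.5555, 0.1152, 0.0884]
orientation: [-179.9, 0.1, -83.3]
force: [0.5, -0.2, -0.9]
opening: 0.086
gripper_force: 0.0
```

```bash
python3 tray.py
```

```text
15.95 [0.5555 0.1152 0.0884] [-1.7989e+02  7.0000e-02 -8.3310e+01] F [ 0.46 -0.2  -0.86] M [-0.03  0.07  0.03] [ 31.  18. -23.  -0. -49. -25.]
tool mach xy -108.55 -0.0
force mach -0.26 -0.43
panel 2343 ((-77.77627563476562, -0.219573974609375), (12.338149070739746, 111.78898620605469), 0.035812243819236755) [[-83.4, -53.7], [-72.1, 53.3]]
```

Call:
arm_command(
  steps=[
    {"translation": [-20,0,0],"rotation": [0,0,0],"claw": 86},
    {"translation": [-40,0,0],"rotation": [0,0,0],"claw": 86},
    {"translation": [-52,0,0],"rotation": [0,0,0],"claw": 86},
    {"translation": [-52,0,0],"rotation": [0,0,0],"claw": 86},
    {"translation": [-52,0,15],"rotation": [0,0,0],"claw": 86},
  ],
)

```text
clock: 16.5
tool_pos: [0.5499, 0.167, 0.0734]
orientation: [-179.9, 0.0, -83.2]
force: [0.6, 0.2, 0.3]
opening: 0.0861
gripper_force: 0.0
```

```bash
python3 loc.py
```

```text
16.5 [0.5499 0.167  0.0734] [-1.7988e+02  4.0000e-02 -8.3240e+01] F [0.61 0.19 0.27] M [ 0.13 -0.1  -0.01] [ 36.  19. -23.   0. -47. -30.]
tool mach xy -56.45 -0.65
force mach 0.12 -0.63
```

Call:
arm_command(
  steps=[
    {"translation": [0,0,15],"rotation": [0,0,0],"claw": 86},
    {"translation": [0,0,30],"rotation": [0,0,0],"claw": 86},
    {"translation": [0,0,45],"rotation": [0,0,0],"claw": 86},
    {"translation": [0,0,54],"rotation": [0,0,0],"claw": 86},
    {"translation": [0,0,54],"rotation": [0,0,0],"claw": 86},
  ],
)

```text
clock: 17.0
tool_pos: [0.5481, 0.1653, 0.017]
orientation: [179.8, -0.1, -83.3]
force: [0.1, -0.0, 0.3]
opening: 0.0859
gripper_force: 0.0
```

```bash
python3 loc.py
```

```text
17.0 [0.5481 0.1653 0.017 ] [ 1.7984e+02 -8.0000e-02 -8.3350e+01] F [ 0.09 -0.01  0.25] M [ 0.11 -0.05  0.05] [ 36.  24. -26.  -0. -40. -30.]
tool mach xy -57.95 1.34
force mach -0.02 -0.09
```

Call:
arm_command(
  steps=[
    {"translation": [2,0,0],"rotation": [0,0,0],"claw": 86},
    {"translation": [4,0,0],"rotation": [0,0,0],"claw": 86},
    {"translation": [6,0,0],"rotation": [0,0,0],"claw": 86},
    {"translation": [7,0,0],"rotation": [0,0,0],"claw": 86},
    {"translation": [8,0,0],"rotation": [0,0,0],"claw": 86},
  ],
)

```text
clock: 17.5
tool_pos: [0.5505, 0.1588, 0.0191]
orientation: [-179.9, 0.0, -83.3]
force: [-0.0, 3.9, 1.8]
opening: 0.0862
gripper_force: 2.6
```

Call:
arm_command(
  steps=[
    {"translation": [1,0,0],"rotation": [0,0,0],"claw": 86},
    {"translation": [2,0,0],"rotation": [0,0,0],"claw": 86},
  ],
)

```text
clock: 17.7
tool_pos: [0.5511, 0.1583, 0.0191]
orientation: [-179.8, 0.1, -83.2]
force: [-3.3, 13.0, 0.8]
opening: 0.0857
gripper_force: 6.7
```

Call:
arm_command(
  steps=[
    {"translation": [0.7,0,0],"rotation": [0,0,0],"claw": 86},
    {"translation": [0.7,0,0],"rotation": [0,0,0],"claw": 86},
  ],
)

```text
clock: 17.9
tool_pos: [0.5512, 0.1583, 0.0191]
orientation: [-179.8, 0.2, -83.2]
force: [-4.5, 11.9, 0.1]
opening: 0.0861
gripper_force: 6.4
```

```bash
python3 loc.py
```

```text
17.9 [0.5512 0.1583 0.0191] [-1.7983e+02  1.6000e-01 -8.3220e+01] F [-4.49 11.92  0.09] M [4.43 1.23 0.67] [ 36.  23. -26.  -0. -40. -29.]
tool mach xy -65.25 -0.88
force mach 12.37 3.03
```

```bash
python3 tray.py pics/w5.png
python3 - <<'E'
from loc import *
C=cam("top"); im,d=ctrl.snapshot("top"); cv2.imwrite("pics/t5.png",im[...,::-1])
E
```

```text
17.9 [0.5512 0.1583 0.0191] [-1.7983e+02  1.6000e-01 -8.3220e+01] F [-4.49 11.92  0.09] M [4.43 1.23 0.67] [ 36.  23. -26.  -0. -40. -29.]
tool mach xy -65.25 -0.88
force mach 12.37 3.03
panel 8179 ((-72.51270294189453, 0.32940673828125), (33.04610061645508, 158.80239868164062), 0.23596446216106415) [[-88.5, -73.8], [-72.9, 74.4]]
17.95 [0.5512 0.1583 0.0191] [-1.7983e+02  1.6000e-01 -8.3220e+01] F [-3.44 11.88  0.2 ] M [4.52 1.18 0.59] [ 36.  23. -26.  -0. -40. -29.]
tool mach xy -65.27 -0.9
force mach 12.21 1.98
```

View pics/w5.png

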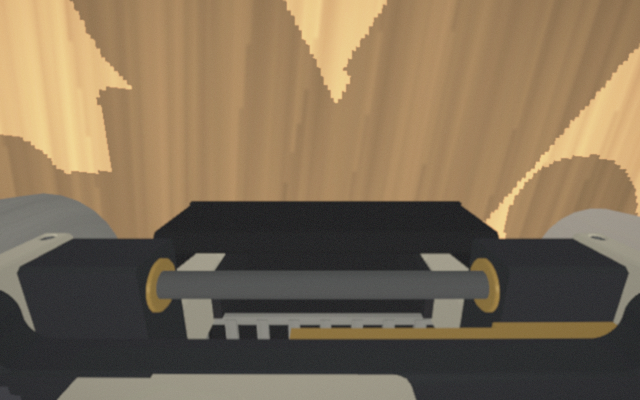

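The view shows the panel (rows 202–235) drawn against both fingers, and depth puts it about 5 mm forward of home. I'm checking the yaw of the front edge.

```bash
cat > yaw.py <<'E'
from loc import *
C=cam("wrist"); im,d=ctrl.snapshot("wrist"); P=cloud(C,d)*1000; e=P[...,:2]-o0; L=np.stack([e@a,e@b],-1);Z=P[...,2]
m=(abs(Z-48)<4)&(abs(L[...,1])<78)&(L[...,0]<-60)&(L[...,0]>-130)&(d>0); l=L[m]
ys=np.arange(-72,73,8);pt=[(y0,np.percentile(k,4)) for y0 in ys if len(k:=l[abs(l[:,1]-y0)<4][:,0])>8]
pt=np.array(pt);p=np.polyfit(*pt.T,1);r=abs(pt[:,1]-np.polyval(p,pt[:,0]))<.7;p=np.polyfit(*pt[r].T,1)
print("front edge x at y=0",p[1].round(2),"tray yaw deg",np.degrees(-p[0]).round(2),"n",r.sum(),pt[:,1].round(1))
E
python3 yaw.py
```

```text
18.0 [0.5512 0.1583 0.0191] [-1.7983e+02  1.6000e-01 -8.3220e+01] F [-2.68 12.43 -0.03] M [4.39 1.21 0.6 ] [ 36.  23. -26.  -0. -40. -29.]
tool mach xy -65.27 -0.88
force mach 12.67 1.17
front edge x at y=0 -88.21 tray yaw deg 0.02 n 19 [-88.5 -88.2 -88.1 -88.1 -88.1 -88.2 -88.3 -88.2 -88.3 -88.2 -88.3 -88.2
 -88.2 -88.2 -88.1 -88.1 -88.1 -88.2 -88.6]
```

Call:
arm_command(
  steps=[
    {"translation": [0,0,0],"rotation": [0,0,-0.1],"claw": 86},
    {"translation": [0,0,0],"rotation": [0,0,-0.2],"claw": 86},
    {"translation": [0,0,0],"rotation": [0,0,-0.2],"claw": 86},
  ],
)

```text
clock: 18.35
tool_pos: [0.5519, 0.1588, 0.0192]
orientation: [-179.8, 0.2, -82.3]
force: [-1.1, 13.6, -0.8]
opening: 0.0859
gripper_force: 6.5
```

```bash
python3 yaw.py
```

```text
18.35 [0.5519 0.1588 0.0192] [-179.76    0.23  -82.34] F [-1.06 13.57 -0.84] M [ 4.69  0.4  -0.7 ] [ 36.  23. -26.  -0. -40. -28.]
tool mach xy -64.85 -1.58
force mach 13.6 -0.57
front edge x at y=0 -88.18 tray yaw deg 0.42 n 19 [-87.7 -87.6 -87.7 -87.7 -88.  -88.  -88.1 -88.2 -88.1 -88.2 -88.3 -88.2
 -88.3 -88.4 -88.3 -88.3 -88.6 -88.7 -89. ]
```

Both catches hold: with all the load on the right and then on the left (about 13 N each) the tray stays within the play. One last square pull, then release.

Call:
arm_command(
  steps=[
    {"translation": [0.5,0,0],"rotation": [0,0,0.12],"claw": 86},
    {"translation": [1,0,0],"rotation": [0,0,0.12],"claw": 86},
    {"translation": [1,0,0],"rotation": [0,0,0.12],"claw": 86},
  ],
)

```text
clock: 18.7
tool_pos: [0.552, 0.1583, 0.0192]
orientation: [-179.7, 0.2, -82.9]
force: [-2.4, 16.2, -1.6]
opening: 0.0863
gripper_force: 8.1
```

```bash
python3 yaw.py
```

```text
18.7 [0.552  0.1583 0.0192] [-179.74    0.25  -82.89] F [-2.39 16.19 -1.57] M [ 5.78  0.97 -0.16] [ 35.  23. -26.  -0. -40. -28.]
tool mach xy -65.36 -1.62
force mach 16.36 0.42
front edge x at y=0 -88.31 tray yaw deg 0.3 n 19 [-88.  -87.8 -88.  -87.9 -88.2 -88.2 -88.3 -88.4 -88.4 -88.4 -88.3 -88.4
 -88.4 -88.4 -88.4 -88.5 -88.4 -88.7 -88.9]
```

Call:
arm_command(
  steps=[
    {"translation": [-4,0,0],"rotation": [0,0,0],"claw": 86},
    {"translation": [-9,0,0],"rotation": [0,0,0],"claw": 86},
    {"translation": [-9,0,0],"rotation": [0,0,0],"claw": 86},
    {"translation": [-9,0,-25],"rotation": [0,0,0],"claw": 86},
    {"translation": [-9,0,-65],"rotation": [0,0,0],"claw": 86},
  ],
)

```text
clock: 19.25
tool_pos: [0.5474, 0.162, 0.0817]
orientation: [179.7, -0.2, -83.0]
force: [1.1, -0.0, -0.2]
opening: 0.0856
gripper_force: 0.0
```

Call:
arm_command(
  steps=[
    {"translation": [30,0,-5],"rotation": [0,0,0],"claw": 86},
    {"translation": [60,0,-20],"rotation": [0,0,0],"claw": 86},
    {"translation": [80,0,-30],"rotation": [0,0,0],"claw": 86},
    {"translation": [80,0,-30],"rotation": [0,0,0],"claw": 86},
    {"translation": [80,0,-30],"rotation": [0,0,0],"claw": 86},
  ],
)

```text
clock: 19.75
tool_pos: [0.5591, 0.0836, 0.1136]
orientation: [-180.0, 0.0, -83.0]
force: [0.5, -0.6, 0.9]
opening: 0.0859
gripper_force: 0.0
```

```bash
python3 yaw.py
```

```text
19.75 [0.5591 0.0836 0.1136] [-1.800e+02  1.000e-02 -8.301e+01] F [ 0.54 -0.56  0.94] M [ 0.14 -0.03 -0.03] [ 28.  16. -22.  -0. -52. -21.]
tool mach xy -140.38 0.26
force mach -0.63 -0.47Traceback (most recent call last):
  File "yaw.py", line 5, in <module>
    pt=np.array(pt);p=np.polyfit(*pt.T,1);r=abs(pt[:,1]-np.polyval(p,pt[:,0]))<.7;p=np.polyfit(*pt[r].T,1)
                      ~~~~~~~~~~^^^^^^^^^
TypeError: polyfit() missing 2 required positional arguments: 'y' and 'deg'
```

```bash
python3 -c "
from plant import ctrl
print(ctrl.close_job())"
```

```text
the job is handed in; nothing more can be done
None
```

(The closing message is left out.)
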